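Scan a finds case and hold its stayless lid at the balance

ROBOT

A 6-joint arm with a two-finger parallel gripper is mounted at the origin on the work surface. World frame = base frame: x ahead of the robot, y to its left, z up, the work surface at z = 0. Lengths are in m, angles in rad, forces in N, time in s.
With the tool pointing down it reaches from about 0.375 to 0.9 m from the base axis. Payload 3.1 kg.
Tool frame: the origin (TCP) lies between the finger pads; the fingertips stand 22 mm ahead of it and the grasp point (between the pads) lies 3 mm ahead of it; z points along the fingers, y is the direction in which the jaws open and shut (so a half turn about z gives the same grasp; the last joint's range is limited). The gripper opens to 87 mm and grips with 3 to 60 N. Pads are 19 mm wide; open, the fingers measure 117 mm over their backs; the gripper's body (75 mm by 190 mm) begins 51 mm behind the grasp point.
Start: joints at [0.961, 0.527, 1.433, -0, 1.181, -0.178], TCP at [0.262, 0.568, 0.245] pointing down, gripper open.
Joint ranges: [-3.08, 3.08], [-0.75, 2.2], [0.22, 2.44], [-1.43, 4.57], [0, 2.65], [-2.85, 2.85]. Speed limits (rad/s): [2.79, 2.79, 3.14, 3.14, 3.14, 3.14].

INTERFACE

Orientations are given as a unit quaternion [x, y, z, w].
In Python, from rig import get_obs, camera, get_calibration, hand_in, search_frame gives the robot as it stands.
- The arm moves only by the shell command python3 -m jog 'ROWS' [FORCE]. ROWS is JSON, a list of rows, each an object with "grip": the closure in counts, from 0 (fully open) to 255 (shut); "travel": the shift along the world's x, y, z in cm, a list of three; "twist": the turn about the world's z in degrees. A call has 1 to 8 rows; each row shifts and turns the commanded pose from where the row before left it; what a row does not reach is not made up. A row lasts 1/10 s, in which the tool goes at most 50 mm and 8.59 degrees, less where a joint would pass 70% of its speed; a pose out of reach is approached as far as the arm can. A call is refused whole if a number of a shift passes 5 or a number of a turn 8.59, either way. A call with a gripper value outside its range is refused whole. The fingers move at their own pace and stop on an object; FORCE is the grip in N (left out, the last holds). Time passes only in rows, so rows that do not move let the fingers close. It gives the time, the measured TCP pose, the force and the opening at its end, in the units of the state.
- get_obs(): the state, without advancing time (a new reading comes with each control period).
- camera(name): name is "scene" or "top" or "wrist"; returns the picture (420x560x3 uint8, red, green, blue); there is no depth.
- get_calibration(name): a dict with "fx", "fy", "cx", "cy" (pixels), "R" (3x3) and "t" (3): a world point X has camera coordinates R X + t; the wrist camera has in their place "T_tool_cam" (4x4, takes a point from camera to tool coordinates, whose origin is the TCP and whose axes are the flange's). Camera axes: x right, y down, z forward; pixel columns grow to the right and rows downward; lengths in m; the calibration is good to about 2 mm. A picture is of the moment at which its call begins: read the wrist's pose just before it. get_calibration takes no time and is no camera call.
- hand_in(): hands the job in, once; it reports no verdict.
Trained networks look in the newest picture that a camera, given by its name, has taken for a name from the list of things; names that differ only in an ending like _2 or _b are one class to them, and where a whole thing is asked for, a point or a joint stands for the part that bears it (a point fixed in the world has none). Each returns a list of dicts, best first, with "p" (0 to 1); they miss things now and then, are a little off and sometimes report something else, mostly with a low value. They report only what shows in the picture. A call takes as long as a camera call. They do not tell look-alikes from the thing itself.
- search_frame(target, camera): "at" ([x, y, z] in m, in world coordinates, good to about 4 mm: the middle of the surface that is visible of it).
The state is a dict: "time": time; "q": joint angles; "joint_velocities": joint speeds; "joint_torque": joint torques, N m; "position": TCP position; "tool_rot": TCP orientation; "ft_force": force on the tool from outside, world axes, zero at the start; "moment": the same for the moment, N m; "grip_width": finger opening in m.
Only numpy, scipy, OpenCV 4.12 (cv2) and the standard library are available. Lean on these libraries where they do the work, as an engineer would, in place of code of your own. Each camera call takes 0.05 s, during which the arm holds its last target. There are 200 camera calls.

TASK

Book in the grey finds case: lift the wand scanner out of its stand, point its nose straight at the barcode label on the closed lid from about 5 cm and hold it steady for a second and a half, then stand the scanner back in its stand, letting go of it only once it is down inside. Then take the lid by its loop handle and swing it up to its balance point, standing straight upright over its hinge, without letting it go over backwards; it has no stay and would fall either way, so finish with the gripper still holding it there, motionless. Leave the sherds, pot, brush, jar and cardboard box where they are.

Things in the scene. Friction and masses are not known exactly. Their poses are not given: they have to be found in the camera images.
- scanner: Wand scanner: upright white cylinder 30 mm in diameter, 145 mm long, 0.12 kg, loose, standing nose down in the stand. Origin: centre of the flat nose (27 mm wide) at its lower end; its z axis runs from the nose up to the blunt top. It reads along -z, out of the nose. Grip it 90 to 115 mm above the nose; any yaw will do.
- stand: Fixed scanner stand: round steel base 96 mm wide, 6 mm thick, carrying an open black cup 54 mm outside, 46 mm inside, rim 60 mm above the table, inner floor 6 mm above the table. Origin: centre of its underside, on the table. The scanner stands on the inner floor.
- case: Fixed grey case, 170 mm deep (x) by 260 mm wide (y), walls 90 mm high, with the lid on top (top face 100 mm above the table). Origin: centre of its underside. Its x axis points from the front (handle side, towards the robot) to the back (hinge side), z up.
- label (a point): Centre of the white barcode label (45 x 65 mm) on the top face of the lid, off-centre; moves with the lid. Its axes are those of the lid: with the lid shut, those of the case (z up).
- lid (a joint): Lid angle in rad: 0 shut, grows as it opens upward and back, 1.571 upright = balance point (its centre of mass straight above the hinge), stop at 2.4. Hinge nearly free of friction, no stay: below the balance point it falls shut, beyond it it falls back. Lid 170 x 260 x 10 mm, about 0.35 kg.
- lid_handle (a point): Middle of the crossbar of the lid's loop handle: round steel, 10 mm thick, along the case's y, in the lid's plane, 220 mm from the hinge axis. Lid shut: 95 mm above the table, in front of the case, clear gap 45 mm to the lid's front edge, 94 mm of clear bar between the side arms. Open the fingers about 45 mm to straddle it from above; the bar turns between the pads as the lid swings.
- lid_hinge (a point): Middle of the hinge axis, at the case's back edge, 95 mm above the table; axes as the case's: the hinge axis is y.
- sherd_a: curved clay sherd about 60 x 55 mm, 16 mm high, loose beside the stand. To be left alone. Origin: centre of its underside.
- sherd_b: curved clay sherd about 60 x 50 mm, 15 mm high, loose on the other side of the stand. To be left alone. Origin: centre of its underside.
- sherd_c: curved clay sherd about 55 x 50 mm, 15 mm high, loose near the middle of the table. To be left alone. Origin: centre of its underside.
- pot: small open clay bowl, 90 mm across, 95 mm high, standing behind the case. To be left alone. Origin: centre of its underside.
- brush: hand brush 170 mm long lying on the table in front of the case. To be left alone. Origin: centre of its underside.
- jar: jar 56 mm across, 80 mm high, behind the stand. To be left alone. Origin: centre of its underside.
- finds_box: small open cardboard box 110 x 80 x 50 mm at the far middle of the table. To be left alone. Origin: centre of its underside.
Not all that is in view belongs to the job. Leave any blue or pink look-alike of the stand alone.

How it is judged:
On the way, in this order (a step that is already met when the one before it is completed fails the run):
1. the scanner is held steady with its nose pointing at the label on the shut lid, 20 to 100 mm away, for 1 s (z of label in the frame of scanner between -0.1 and -0.02 m and x of label in the frame of scanner between -0.022 and 0.022 m and y of label in the frame of scanner between -0.022 and 0.022 m and linear speed of scanner below 0.02 m/s and value of joint lid below 0.05 rad and contact force between the fingers and scanner above 0.5 N), for 1 s.
2. the scanner stands in its stand again, let go (z of scanner in the frame of stand below 0.02 m and horizontal distance between scanner and stand below 0.02 m and angle between scanner's own z axis and vertical below 0.35 rad and contact force between the fingers and scanner below 0.05 N), for 0.2 s.
At the end, for the whole second after the job is handed in: The lid stands within 0.1 rad (6 deg) of upright, turning slower than 0.05 rad/s, with the fingers in contact with it (over 0.5 N), the scanner stands released in its stand (within 20 mm of its axis, nose under 20 mm above the table, leaning less than 0.35 rad), and no bystander has moved 25 mm (all of step 2 and value of joint lid between 1.471 and 1.671 rad and velocity of joint lid between -0.05 and 0.05 rad/s and contact force between the fingers and lid above 0.5 N and distance of each of sherd_a, sherd_b, sherd_c, pot, brush, jar, finds_box from where it was at the start of the episode below 0.025 m); the arm keeps its last pose, push and grip.
It fails at once if the lid goes over backwards (beyond 1.9 rad) (value of joint lid above 1.9 rad).
It fails at once if the scanner is let go while its nose is over 25 mm above the table (z of scanner in the frame of stand above 0.025 m and contact force between the fingers and scanner below 0.02 N).
It fails at once if a bystander is moved over 25 mm (distance of any of sherd_a, sherd_b, sherd_c, pot, brush, jar, finds_box from where it was at the start of the episode above 0.025 m).
It also fails if it takes over 72 s, if anything falls off the work surface, if the arm or the gripper's body presses on something with over 40 N, if the wrist force passes 120 N, or if a joint passes its speed limit or range.

## Working session

There is one attempt and no reset: what is moved stays moved. The work goes in short steps, Python scripts to look and compute and a shell command to move; the robot and the scene stay as the last step left them, time stands still between calls to the robot, and variables do not carry over. Pictures are saved under pics/ and viewed, about 8 in all and at most 12, crops included, and the job is handed in when it is done.

```bash
mkdir -p pics
cat > h.py <<'E'
from rig import *
import cv2,numpy as np
def save(n,f):
    im=camera(n); cv2.imwrite('pics/'+f,im[:,:,::-1]); return im
def ray_z(n,u,v,z):
    c=get_calibration(n);R=np.array(c['R']);t=np.array(c['t'])
    d=R.T@np.array([(u-c['cx'])/c['fx'],(v-c['cy'])/c['fy'],1]);o=-R.T@t
    return (o+d*(z-o[2])/d[2]).round(4)
def proj(n,X):
    c=get_calibration(n);p=np.array(c['R'])@np.array(X)+np.array(c['t'])
    return (round(float(c['fx']*p[0]/p[2]+c['cx']),1),round(float(c['fy']*p[1]/p[2]+c['cy']),1))
E
python3 - <<'E'
from h import *
a=save('scene','s0.png');b=save('top','t0.png')
for n in ['scanner','stand','case','label','lid_handle','lid']:
    for r in search_frame(n,'top')[:3]: print(n,np.round(r['at'],3),round(r['p'],2),proj('top',r['at']))
print(get_obs())
E
```

```text
scanner [ 0.709 -0.014  0.006] 0.71 (279.6, 135.0)
scanner [ 0.536 -0.203  0.138] 0.63 (374.6, 202.0)
stand [ 0.528 -0.204  0.005] 0.73 (361.9, 211.9)
stand [ 0.372 -0.174  0.012] 0.72 (350.7, 280.1)
stand [ 0.46  -0.37   0.004] 0.71 (434.3, 241.3)
case [0.562 0.23  0.104] 0.87 (163.4, 191.4)
label [0.565 0.236 0.098] 0.83 (161.1, 190.6)
lid_handle [0.566 0.234 0.101] 0.9 (162.0, 189.9)
lid [0.566 0.234 0.102] 0.59 (161.5, 189.8)
{'time': 0.4, 'q': array([ 9.60525853e-01,  5.27681899e-01,  1.43288852e+00, -1.18679676e-05,
        1.18136128e+00, -1.78512044e-01]), 'joint_velocities': array([ 1.61947911e-03, -2.24021595e-03, -7.43215698e-06, -6.50006927e-04,
       -1.11949570e-03,  2.40299437e-04]), 'joint_torque': array([-1.91273434e-04, -4.39499974e+01, -1.76657349e+01,  6.33122027e-02,
        5.29876503e-02, -7.22751020e-05]), 'position': array([0.26145741, 0.56755468, 0.2443764 ]), 'tool_rot': array([ 2.14204114e-01,  9.76788907e-01, -1.58617035e-04, -6.00702704e-05]), 'ft_force': array([-0.10164311, -0.36194648, -0.27240567]), 'moment': array([ 0.01971756, -0.00207442,  0.01249571]), 'grip_width': 0.08667952783162172}
```

View pics/t0.png

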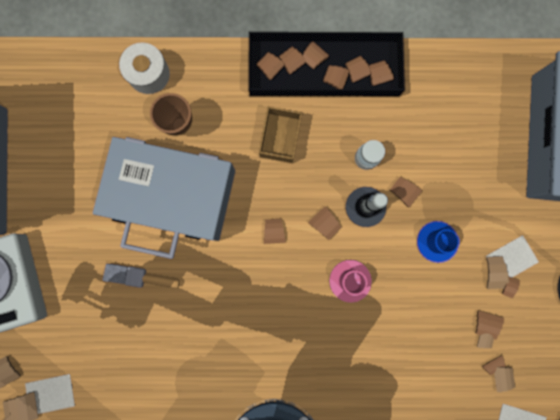

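View pics/s0.png

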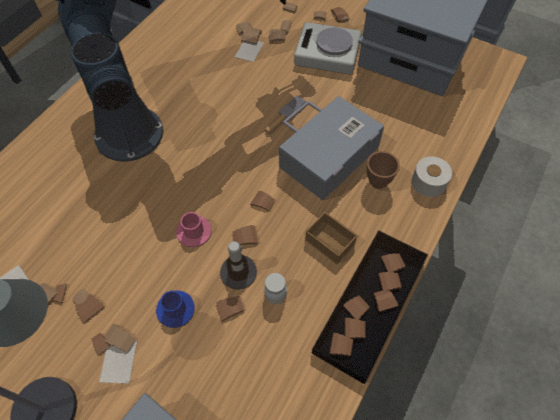

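The top view shows the white scanner top at about (378,201) in the dark stand at (366,207). The look-alikes are the pink one at (351,281) and the blue one at (438,241). The black stand holding the scanner fits the description. The case is at (165,188), with the label at (137,173) and the handle bar at about (149,252). I'll confirm in an enlarged crop.

Run:
```python
import cv2,numpy as np
a=cv2.imread('pics/t0.png')
l=cv2.resize(a[125:265,85:245],None,fx=3.3,fy=3.3,interpolation=cv2.INTER_CUBIC)
r=cv2.resize(a[165:235,335:415],None,fx=3.3,fy=3.3,interpolation=cv2.INTER_CUBIC)
o=np.zeros((l.shape[0],800,3),np.uint8);o[:,:l.shape[1]]=l;o[:r.shape[0],l.shape[1]+4:l.shape[1]+4+r.shape[1]]=r
cv2.imwrite('pics/c0.png',o)
```

```text
(no output)
```

View pics/c0.png

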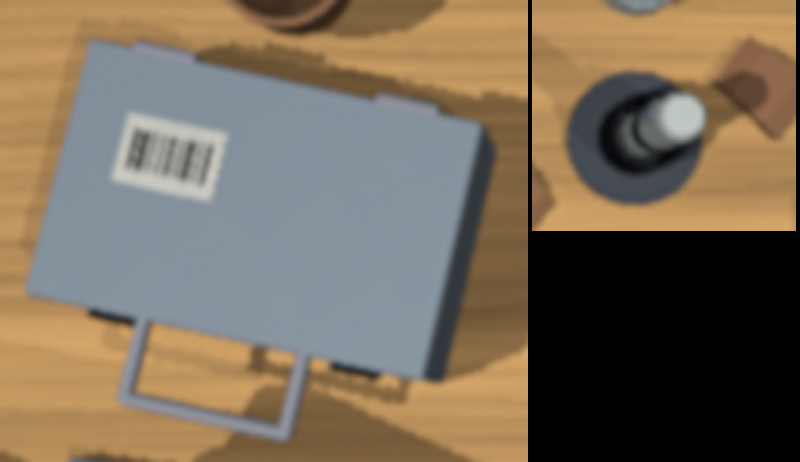

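The crop confirms it. The black stand's base is centred at crop (635,138) with the white scanner top at (680,116), the label centre is at (169,157), and the bar runs (125,398)–(288,437).

Run:
```python
from h import *
L=lambda x,y,z:ray_z('top',85+(x+.5)/3.3-.5,125+(y+.5)/3.3-.5,z)
S=lambda x,y,z:ray_z('top',335+(x-531.5)/3.3-.5,165+(y+.5)/3.3-.5,z)
print('scan',S(680,116,.151),'stand',S(635,138,.006))
c=[L(90,40,.1),L(485,122,.1),L(427,378,.1),L(28,295,.1)]
print('lid',c,'mid',np.mean(c,0))
for i in range(4):
    d=c[(i+1)%4]-c[i];print(np.linalg.norm(d),np.degrees(np.arctan2(d[1],d[0])))
print('label',np.mean([L(128,113,.1),L(228,132,.1),L(212,202,.1),L(110,181,.1)],0))
a,b=L(125,398,.095),L(288,437,.095);d=b-a;print('bar',(a+b)/2,np.degrees(np.arctan2(d[1],d[0])))
o=get_obs();from scipy.spatial.transform import Rotation as R
print(R.from_quat(o['tool_rot']).as_matrix().round(3))
```

```text
scan [ 0.5393 -0.2098  0.151 ] stand [ 0.5402 -0.2135  0.006 ]
lid [array([0.6796, 0.3427, 0.1   ]), array([0.6263, 0.0887, 0.1   ]), array([0.4628, 0.1237, 0.1   ]), array([0.5153, 0.376 , 0.1   ])] mid [0.571    0.232775 0.1     ]
0.2595320596766419 -101.85113699554067
0.16720421645401168 167.91720945988848
0.2577043655043507 78.24531470025926
0.16764062753401993 -11.457394379275787
label [0.6036 0.2895 0.1   ]
bar [0.4382  0.26295 0.095  ] -103.42004259558885
[[-0.908  0.418 -0.   ]
 [ 0.418  0.908 -0.   ]
 [ 0.    -0.    -1.   ]]
```

```bash
python3 -m jog '[{"grip":0,"travel":[1.6,-4.5,0],"twist":-4.8},{"grip":0,"travel":[1.6,-4.5,0],"twist":-4.8},{"grip":0,"travel":[1.6,-4.5,0],"twist":-4.8},{"grip":0,"travel":[1.6,-4.5,0],"twist":-4.8},{"grip":0,"travel":[1.6,-4.5,0],"twist":-4.8},{"grip":0,"travel":[1.6,-4.5,0],"twist":-4.8},{"grip":0,"travel":[1.6,-4.5,0],"twist":-4.8},{"grip":0,"travel":[1.6,-4.5,0],"twist":-4.8}]' 20
python3 -m jog '[{"grip":0,"travel":[1.6,-4.5,0],"twist":-4.8},{"grip":0,"travel":[1.6,-4.5,0],"twist":-4.8},{"grip":0,"travel":[1.6,-4.5,0],"twist":-4.8},{"grip":0,"travel":[1.6,-4.5,0],"twist":-4.8},{"grip":0,"travel":[1.6,-4.5,0],"twist":-4.8},{"grip":0,"travel":[1.6,-4.5,0],"twist":-4.8},{"grip":0,"travel":[1.6,-4.5,0],"twist":-4.8},{"grip":0,"travel":[1.6,-4.5,0],"twist":-4.8}]'
python3 -m jog '[{"grip":0,"travel":[0,0,0],"twist":0},{"grip":0,"travel":[0,0,0],"twist":0}]'
cat >> h.py <<'E'
from scipy.spatial.transform import Rotation as Rt
def wpose():
    o=get_obs();T=np.eye(4);T[:3,:3]=Rt.from_quat(o['tool_rot']).as_matrix();T[:3,3]=o['position']
    c=get_calibration('wrist');return T@np.array(c['T_tool_cam']),c
def wray(P,c,u,v,z):
    d=P[:3,:3]@np.array([(u-c['cx'])/c['fx'],(v-c['cy'])/c['fy'],1]);o=P[:3,3]
    return (o+d*(z-o[2])/d[2]).round(4)
def wproj(P,c,X):
    p=np.linalg.inv(P)@np.append(X,1);return (c['fx']*p[0]/p[2]+c['cx']).round(1),(c['fy']*p[1]/p[2]+c['cy']).round(1)
E
python3 - <<'E'
from h import *
o=get_obs();print(o['position'],np.degrees(np.arctan2(*Rt.from_quat(o['tool_rot']).as_matrix()[[1,0],1])),o['q'])
P,c=wpose();np.save('P0.npy',P);save('wrist','w0.png');print(P.round(3))
print(wproj(P,c,[.5393,-.2105,.151]),wproj(P,c,[.5402,-.2135,.006]))
for r in search_frame('scanner','wrist')[:2]:print(r)
E
```

```text
time: 1.2
position: [0.39, 0.2059, 0.2449]
tool_rot: [0.525, 0.851, 0.0, 0.0]
ft_force: [1.3, -0.6, -0.3]
grip_width: 0.0869
time: 2.0
position: [0.5179, -0.1545, 0.2448]
tool_rot: [0.776, 0.631, 0.0, 0.0]
ft_force: [0.7, -0.3, 0.4]
grip_width: 0.0873
time: 2.2
position: [0.5175, -0.1534, 0.2443]
tool_rot: [0.775, 0.632, -0.0, -0.0]
ft_force: [0.6, 0.3, -0.3]
grip_width: 0.0867
[ 0.51745282 -0.15338832  0.24425456] -11.652181987904408 [-4.95483530e-01  4.13626951e-01  1.64675356e+00  3.39394193e-04
  1.08196551e+00 -2.92273919e-01]
[[ 0.979 -0.193 -0.061  0.534]
 [-0.202 -0.935 -0.292 -0.074]
 [-0.001  0.298 -0.955  0.384]
 [ 0.     0.     0.     1.   ]]
(np.float64(329.2), np.float64(287.8)) (np.float64(314.3), np.float64(222.5))
```

View pics/w0.png

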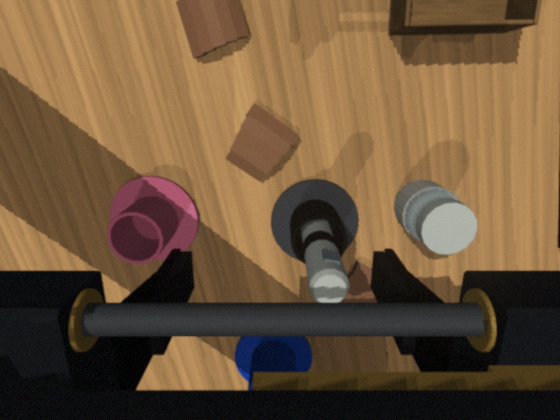

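The wrist view shows the scanner top at (328,287), as predicted, in the black stand at (315,220). The jar is to the right at (448,225). I'm reaching in with the fingers partly closed.

```bash
python3 -m jog '[{"grip":80,"travel":[1.1,-2.9,0],"twist":0},{"grip":80,"travel":[1.1,-2.9,0],"twist":0},{"grip":80,"travel":[0,0,0],"twist":0},{"grip":80,"travel":[0,0,-2.5],"twist":0},{"grip":80,"travel":[0,0,-2.5],"twist":0},{"grip":80,"travel":[0,0,-2.5],"twist":0},{"grip":80,"travel":[0,0,-2.5],"twist":0},{"grip":80,"travel":[0,0,-2.5],"twist":0}]' 15
python3 -m jog '[{"grip":80,"travel":[0,0,0],"twist":0},{"grip":255,"travel":[0,0,0],"twist":0},{"grip":255,"travel":[0,0,0],"twist":0},{"grip":255,"travel":[0,0,0],"twist":0},{"grip":255,"travel":[0,0,0],"twist":0},{"grip":255,"travel":[0,0,0],"twist":0},{"grip":255,"travel":[0,0,0],"twist":0}]'
```

```text
time: 3.1
position: [0.5389, -0.2079, 0.119]
tool_rot: [0.774, 0.633, -0.0, -0.001]
ft_force: [0.9, 0.7, 0.1]
grip_width: 0.0598
time: 3.8
position: [0.54, -0.2107, 0.1204]
tool_rot: [0.775, 0.632, 0.0, 0.001]
ft_force: [0.6, 0.5, 5.6]
grip_width: 0.0296
```

```bash
python3 -m jog '[{"grip":255,"travel":[0,0,1],"twist":0},{"grip":255,"travel":[0,0,2],"twist":0},{"grip":255,"travel":[0,0,3],"twist":0},{"grip":255,"travel":[0,0,3],"twist":0},{"grip":255,"travel":[0,0,3],"twist":0},{"grip":255,"travel":[0,0,2.4],"twist":0},{"grip":255,"travel":[0.2,1.5,0],"twist":0},{"grip":255,"travel":[0.4,3,0],"twist":0}]' 25
python3 -m jog '[{"grip":255,"travel":[0.5,4,0],"twist":0},{"grip":255,"travel":[0.5,4,0],"twist":0},{"grip":255,"travel":[0.5,4,0],"twist":0},{"grip":255,"travel":[0.5,4,0],"twist":0},{"grip":255,"travel":[0.5,4,0],"twist":0},{"grip":255,"travel":[0.5,4,0],"twist":0},{"grip":255,"travel":[0.5,4,0],"twist":0},{"grip":255,"travel":[0.5,4,0],"twist":0}]'
python3 -m jog '[{"grip":255,"travel":[0.5,4,0],"twist":0},{"grip":255,"travel":[0.5,4,0],"twist":0},{"grip":255,"travel":[0.4,3,0],"twist":0},{"grip":255,"travel":[0.2,1.5,0],"twist":0},{"grip":255,"travel":[0.2,1,0],"twist":0},{"grip":255,"travel":[0,0,0],"twist":0},{"grip":255,"travel":[0,0,0],"twist":0}]'
python3 - <<'E'
from h import *
o=get_obs();p=o['position'];print(p,o['grip_width'],o['ft_force'])
save('top','t1.png');print('label px',proj('top',[.6036,.2895,.1]),'nose px',proj('top',[p[0],p[1],.15]))
P,c=wpose();w=save('wrist','w1.png')
for n in('scanner','label'):print(n,[(np.round(r['at'],3),r['p']) for r in search_frame(n,'wrist')[:2]])
s=save('scene','s1.png');u,v=proj('scene',[p[0],p[1],.13]);u,v=int(u),int(v)
print(u,v);x0=max(0,min(u-60,440));y0=max(0,v-60)
a=cv2.resize(s[y0:y0+120,x0:x0+120],(400,400),interpolation=cv2.INTER_CUBIC);b=cv2.resize(w,(400,300))
o=np.zeros((400,800,3),np.uint8);o[:,:400]=a;o[:300,400:]=b;cv2.imwrite('pics/c1.png',o[:,:,::-1])
E
```

```text
time: 4.6
position: [0.5454, -0.1658, 0.2636]
tool_rot: [0.776, 0.631, 0.0, 0.001]
ft_force: [1.1, 0.6, -2.5]
grip_width: 0.0293
time: 5.4
position: [0.5837, 0.1572, 0.2616]
tool_rot: [0.774, 0.633, -0.002, -0.001]
ft_force: [0.6, -0.3, -1.1]
grip_width: 0.0295
time: 6.1
position: [0.6032, 0.2885, 0.263]
tool_rot: [0.775, 0.632, -0.001, 0.0]
ft_force: [0.3, -1.1, -1.9]
grip_width: 0.0289
[0.60323469 0.28845361 0.26304247] 0.028854219594063524 [ 0.25605056 -1.08179697 -1.85777527]
label px (136.0, 172.2) nose px (128.4, 167.9)
scanner [(array([0.602, 0.299, 0.268]), 0.79)]
label []
352 120
```

View pics/c1.png

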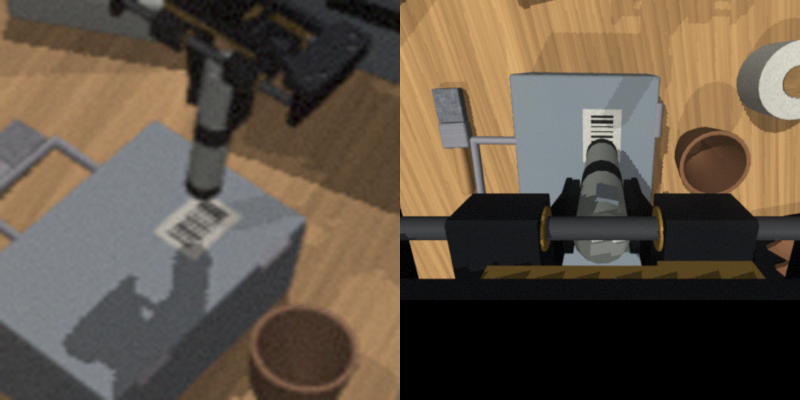

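The scene crop shows the nose just above the label at about 5 cm. In the wrist picture the label centre is at about (283,182) and the nose end at about (281,201). I'll check these numerically.

Run:
```python
from h import *
P,c=wpose();p=get_obs()['position']
print('label from wrist',wray(P,c,283,182,.1),'expect nose px',wproj(P,c,[p[0],p[1],.149]),'top',wproj(P,c,[p[0],p[1],.294]))
print('nose scene',proj('scene',[p[0],p[1],.149]))
w=cv2.imread('pics/w1.png');s=cv2.imread('pics/s1.png')
a=cv2.resize(w[130:290,210:350],None,fx=3,fy=3,interpolation=cv2.INTER_CUBIC)
b=cv2.resize(s[85:175,300:390],(480,480),interpolation=cv2.INTER_CUBIC)[:, :370]
cv2.imwrite('pics/c2.png',np.hstack([a,b]))
```

```text
label from wrist [0.6057 0.2969 0.1   ] expect nose px (np.float64(282.8), np.float64(209.5)) top (np.float64(283.5), np.float64(335.9))
nose scene (353.2, 116.4)
```

View pics/c2.png

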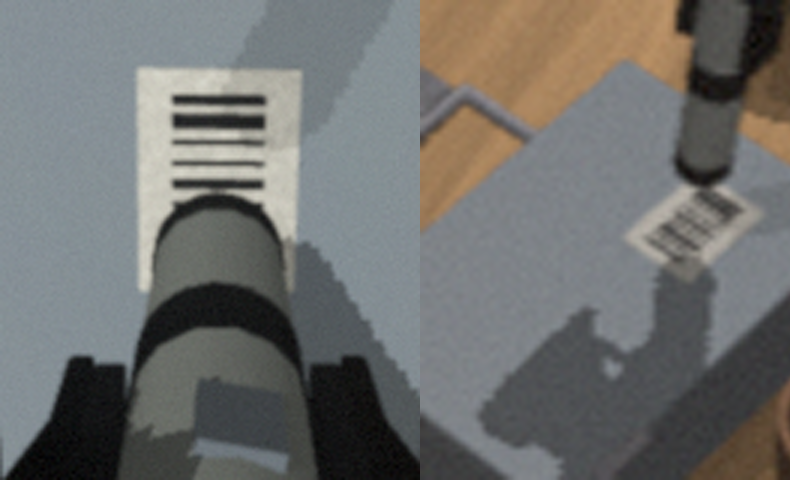

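The nose matches its prediction in both views, so the scanner is upright and within a few mm of the label. Holding now.

```bash
python3 -m jog '[{"grip":255,"travel":[0,0.1,0],"twist":0},{"grip":255,"travel":[0,0,0],"twist":0},{"grip":255,"travel":[0,0,0],"twist":0},{"grip":255,"travel":[0,0,0],"twist":0},{"grip":255,"travel":[0,0,0],"twist":0},{"grip":255,"travel":[0,0,0],"twist":0},{"grip":255,"travel":[0,0,0],"twist":0},{"grip":255,"travel":[0,0,0],"twist":0}]'
python3 -m jog '[{"grip":255,"travel":[0,0,0],"twist":0},{"grip":255,"travel":[0,0,0],"twist":0},{"grip":255,"travel":[0,0,0],"twist":0},{"grip":255,"travel":[0,0,0],"twist":0},{"grip":255,"travel":[0,0,0],"twist":0},{"grip":255,"travel":[0,0,0],"twist":0},{"grip":255,"travel":[0,0,0],"twist":0},{"grip":255,"travel":[0,0,0],"twist":0}]'
python3 -m jog '[{"grip":255,"travel":[0,0,0],"twist":0},{"grip":255,"travel":[0,0,0],"twist":0},{"grip":255,"travel":[0,0,0],"twist":0},{"grip":255,"travel":[0,0,0],"twist":0},{"grip":255,"travel":[-0.2,-1,0],"twist":0},{"grip":255,"travel":[-0.2,-1.5,0],"twist":0},{"grip":255,"travel":[-0.4,-3,0],"twist":0},{"grip":255,"travel":[-0.5,-4,0],"twist":0}]'
python3 -m jog '[{"grip":255,"travel":[-0.5,-4,0],"twist":0},{"grip":255,"travel":[-0.5,-4,0],"twist":0},{"grip":255,"travel":[-0.5,-4,0],"twist":0},{"grip":255,"travel":[-0.5,-4,0],"twist":0},{"grip":255,"travel":[-0.5,-4,0],"twist":0},{"grip":255,"travel":[-0.5,-4,0],"twist":0},{"grip":255,"travel":[-0.5,-4,0],"twist":0},{"grip":255,"travel":[-0.5,-4,0],"twist":0}]'
python3 -m jog '[{"grip":255,"travel":[-0.5,-4,0],"twist":0},{"grip":255,"travel":[-0.4,-3,0],"twist":0},{"grip":255,"travel":[-0.2,-1.6,0],"twist":0},{"grip":255,"travel":[0,0,0],"twist":0},{"grip":255,"travel":[0,0,0],"twist":0}]'
python3 - <<'E'
from h import *
o=get_obs();p=o['position'];print(p)
s=save('scene','s2.png')
print('nose',proj('scene',[p[0],p[1],.149]),'stand rim',proj('scene',[.5402,-.2135,.06]))
P,c=wpose();w=save('wrist','w2.png');print('w rim',wproj(P,c,[.5402,-.2135,.06]),'nose',wproj(P,c,[p[0],p[1],.149]))
b=cv2.resize(s[190:310,180:300],(400,400),interpolation=cv2.INTER_CUBIC)
a=cv2.resize(w[100:300,180:380],(400,400),interpolation=cv2.INTER_CUBIC)
cv2.imwrite('pics/c3.png',np.hstack([b,a])[:,:,::-1])
E
```

```text
time: 7.15
position: [0.6035, 0.2907, 0.2635]
tool_rot: [0.775, 0.632, -0.0, -0.0]
ft_force: [0.5, 0.8, -1.1]
grip_width: 0.0294
time: 7.95
position: [0.6035, 0.2906, 0.2636]
tool_rot: [0.775, 0.632, -0.0, -0.0]
ft_force: [-0.3, 0.0, -1.7]
grip_width: 0.0294
time: 8.75
position: [0.5901, 0.1947, 0.2635]
tool_rot: [0.774, 0.633, 0.0, 0.0]
ft_force: [1.2, -0.2, -2.3]
grip_width: 0.0293
time: 9.55
position: [0.5492, -0.1269, 0.2639]
tool_rot: [0.775, 0.632, -0.0, 0.0]
ft_force: [1.2, 1.1, -2.3]
grip_width: 0.0297
time: 10.05
position: [0.539, -0.2096, 0.2634]
tool_rot: [0.775, 0.632, 0.0, -0.001]
ft_force: [-0.4, -0.2, -1.4]
grip_width: 0.0295
[ 0.5389973  -0.20962384  0.26344576]
nose (234.0, 245.3) stand rim (236.4, 262.6)
w rim (np.float64(284.8), np.float64(185.7)) nose (np.float64(282.8), np.float64(210.6))
```

View pics/c3.png

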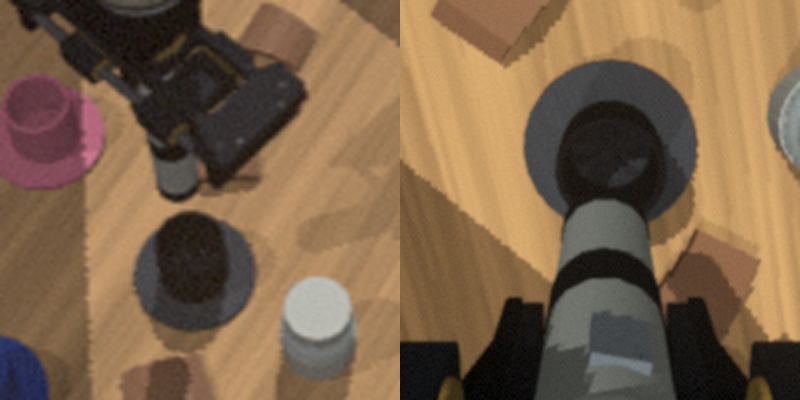

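The scene crop shows the scanner upright over the black cup, whose rim centre is at px (237,262) against a predicted (236,263). The wrist view agrees. Lowering now.

```bash
python3 -m jog '[{"grip":255,"travel":[0.1,-0.3,0],"twist":0},{"grip":255,"travel":[0,0,-2],"twist":0},{"grip":255,"travel":[0,0,-3],"twist":0},{"grip":255,"travel":[0,0,-2.5],"twist":0},{"grip":255,"travel":[0,0,-2],"twist":0},{"grip":255,"travel":[0,0,-2],"twist":0},{"grip":255,"travel":[0,0,-1.5],"twist":0},{"grip":255,"travel":[0,0,0],"twist":0}]'
python3 -m jog '[{"grip":255,"travel":[0,0,-0.5],"twist":0},{"grip":255,"travel":[0,0,-0.4],"twist":0},{"grip":255,"travel":[0,0,-0.2],"twist":0},{"grip":255,"travel":[0,0,0],"twist":0},{"grip":255,"travel":[0,0,0],"twist":0}]'
```

```text
time: 10.95
position: [0.5396, -0.2116, 0.1315]
tool_rot: [0.774, 0.633, -0.001, -0.002]
ft_force: [-1.3, 1.2, -0.9]
grip_width: 0.0293
time: 11.45
position: [0.5407, -0.2135, 0.1229]
tool_rot: [0.775, 0.632, 0.0, 0.0]
ft_force: [-1.1, 0.1, -1.1]
grip_width: 0.0292
```

```bash
python3 -m jog '[{"grip":255,"travel":[0,0,-0.2],"twist":0},{"grip":255,"travel":[0,0,-0.1],"twist":0},{"grip":255,"travel":[0,0,0],"twist":0},{"grip":255,"travel":[0,0,0],"twist":0}]'
python3 -m jog '[{"grip":80,"travel":[0,0,0],"twist":0},{"grip":80,"travel":[0,0,0],"twist":0},{"grip":80,"travel":[0,0,0],"twist":0},{"grip":80,"travel":[0,0,0],"twist":0},{"grip":80,"travel":[0,0,2],"twist":0},{"grip":80,"travel":[0,0,3],"twist":0},{"grip":80,"travel":[0,0,4],"twist":0},{"grip":80,"travel":[0,0,4],"twist":0}]'
python3 - <<'E'
from h import *
P,c=wpose();save('wrist','w3.png')
print('top expect',wproj(P,c,[.5405,-.2135,.151]))
for r in search_frame('scanner','wrist')[:2]:print(r)
E
```

```text
time: 11.85
position: [0.5408, -0.2136, 0.1204]
tool_rot: [0.775, 0.632, 0.0, 0.001]
ft_force: [-0.1, 1.0, 6.2]
grip_width: 0.0295
time: 12.65
position: [0.5401, -0.2131, 0.2502]
tool_rot: [0.775, 0.632, -0.0, -0.001]
ft_force: [0.1, -0.7, -0.1]
grip_width: 0.0594
top expect (np.float64(283.8), np.float64(216.9))
{'at': [0.539, -0.2075, 0.1466], 'p': 0.81}
```

View pics/w3.png

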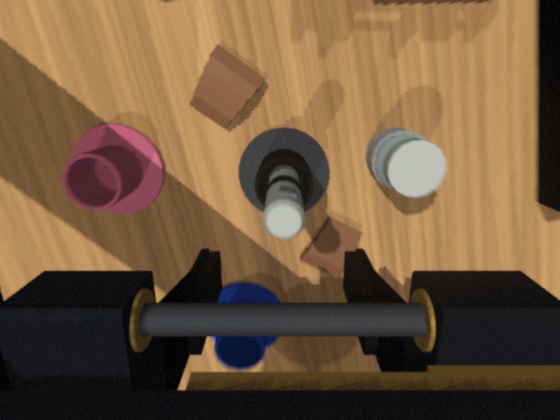

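The scanner stands released in the black cup, with its top at (285,218) as predicted. Next is the handle.

```bash
python3 -m jog '[{"grip":120,"travel":[-0.9,4.3,0],"twist":0},{"grip":120,"travel":[-0.9,4.3,0],"twist":0},{"grip":120,"travel":[-0.9,4.3,0],"twist":0},{"grip":120,"travel":[-0.9,4.3,0],"twist":0},{"grip":120,"travel":[-0.9,4.3,0],"twist":0},{"grip":120,"travel":[-0.9,4.3,0],"twist":0},{"grip":120,"travel":[-0.9,4.3,0],"twist":0},{"grip":120,"travel":[-0.9,4.3,0],"twist":0}]'
python3 -m jog '[{"grip":120,"travel":[-0.9,4.3,0],"twist":0},{"grip":120,"travel":[-0.9,4.3,0],"twist":0},{"grip":120,"travel":[-0.9,4.3,0],"twist":0},{"grip":120,"travel":[0,0,-4],"twist":0},{"grip":120,"travel":[0,0,-3],"twist":0},{"grip":120,"travel":[0,0,0],"twist":0},{"grip":120,"travel":[0,0,0],"twist":0}]'
python3 - <<'E'
from h import *
P,c=wpose();np.save('P4.npy',P);o=get_obs();print(o['position'],o['grip_width']);save('wrist','w4.png')
print('bar',wproj(P,c,[.4385,.262,.095]))
E
```

```text
time: 13.55
position: [0.4675, 0.1322, 0.2489]
tool_rot: [0.775, 0.632, -0.0, -0.0]
ft_force: [-0.3, -0.2, 0.6]
grip_width: 0.0461
time: 14.25
position: [0.4412, 0.2595, 0.1791]
tool_rot: [0.775, 0.632, -0.001, -0.0]
ft_force: [-0.4, 0.5, 1.3]
grip_width: 0.0462
[0.44121148 0.25949568 0.17909053] 0.0461547582859048
bar (np.float64(278.2), np.float64(221.1))
```

View pics/w4.png

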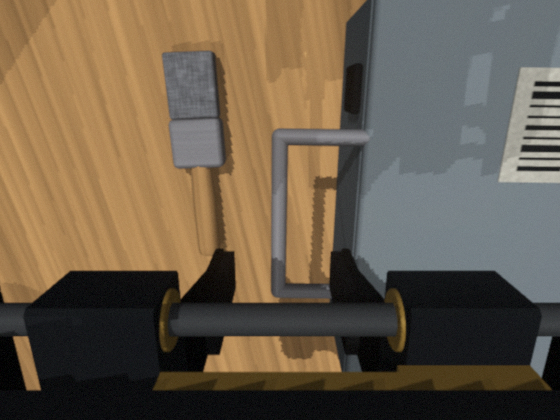

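The wrist view shows the bar at column 279, rows 136–291, with its middle at row 213, nearly centred between the fingers. I'm nudging +5 mm in y and descending.

```bash
python3 -m jog '[{"grip":120,"travel":[-0.2,0.5,0],"twist":0},{"grip":120,"travel":[0,0,-2],"twist":0},{"grip":120,"travel":[0,0,-2],"twist":0},{"grip":120,"travel":[0,0,-2],"twist":0},{"grip":120,"travel":[0,0,-1.5],"twist":0},{"grip":120,"travel":[0,0,-0.6],"twist":0},{"grip":120,"travel":[0,0,0],"twist":0},{"grip":120,"travel":[0,0,0],"twist":0}]'
python3 -m jog '[{"grip":255,"travel":[0,0,0],"twist":0},{"grip":255,"travel":[0,0,0],"twist":0},{"grip":255,"travel":[0,0,0],"twist":0},{"grip":255,"travel":[0,0,0],"twist":0},{"grip":255,"travel":[0,0,0],"twist":0},{"grip":255,"travel":[0,0,0],"twist":0}]' 20
python3 - <<'E'
from h import *
o=get_obs();p=o['position'];print(p,o['ft_force'],o['moment'])
# arc from the hinge, axis yaw -11.8
a=np.radians(-11.8);d=np.array([np.cos(a),np.sin(a)])
prev=0
for t in range(0,91,10):
    r=.22;th=np.radians(t);s=r*(1-np.cos(th));z=r*np.sin(th)
    cur=np.array([*(d*s*100),z*100])
    if t: print(t,(cur-prev).round(2),cur.round(2))
    prev=cur
E
```

```text
time: 15.1
position: [0.4403, 0.2649, 0.0996]
tool_rot: [0.775, 0.632, 0.001, 0.0]
ft_force: [-0.3, 0.0, -0.5]
grip_width: 0.0464
time: 15.7
position: [0.4395, 0.2646, 0.0986]
tool_rot: [0.775, 0.632, 0.0, 0.0]
ft_force: [0.5, -0.5, 0.6]
grip_width: 0.0092
[0.43953832 0.26461635 0.09858173] [ 0.4909035  -0.47308873  0.59130123] [-0.07037356  0.06049747 -0.05425164]
10 [ 0.33 -0.07  3.82] [ 0.33 -0.07  3.82]
20 [ 0.97 -0.2   3.7 ] [ 1.3  -0.27  7.52]
30 [ 1.59 -0.33  3.48] [ 2.89 -0.6  11.  ]
40 [ 2.15 -0.45  3.14] [ 5.04 -1.05 14.14]
50 [ 2.65 -0.55  2.71] [ 7.69 -1.61 16.85]
60 [ 3.07 -0.64  2.2 ] [10.77 -2.25 19.05]
70 [ 3.4  -0.71  1.62] [14.17 -2.96 20.67]
80 [ 3.63 -0.76  0.99] [17.8  -3.72 21.67]
90 [ 3.74 -0.78  0.33] [21.54 -4.5  22.  ]
```

```bash
python3 -m jog '[{"grip":255,"travel":[0.08,-0.02,1.92],"twist":0},{"grip":255,"travel":[0.25,-0.05,1.9],"twist":0},{"grip":255,"travel":[0.41,-0.08,1.87],"twist":0},{"grip":255,"travel":[0.56,-0.12,1.83],"twist":0},{"grip":255,"travel":[0.72,-0.15,1.77],"twist":0},{"grip":255,"travel":[0.87,-0.18,1.71],"twist":0},{"grip":255,"travel":[0,0,0],"twist":0},{"grip":255,"travel":[0,0,0],"twist":0}]' 30
```

```text
time: 16.5
position: [0.4668, 0.2586, 0.208]
tool_rot: [0.775, 0.632, -0.001, -0.001]
ft_force: [-2.9, -0.5, 0.2]
grip_width: 0.0093
```

```bash
python3 -m jog '[{"grip":255,"travel":[1.0,-0.2,1.6],"twist":0},{"grip":255,"travel":[1.15,-0.25,1.54],"twist":0},{"grip":255,"travel":[1.27,-0.26,1.4],"twist":0},{"grip":255,"travel":[1.38,-0.29,1.31],"twist":0},{"grip":255,"travel":[1.48,-0.31,1.16],"twist":0},{"grip":255,"travel":[1.59,-0.33,1.04],"twist":0},{"grip":255,"travel":[0,0,0],"twist":0},{"grip":255,"travel":[0,0,0],"twist":0}]'
python3 - <<'E'
from h import *
o=get_obs();p=o['position'];print(p,o['ft_force'],o['moment'])
E
```

```text
time: 17.3
position: [0.5449, 0.2417, 0.2902]
tool_rot: [0.775, 0.632, -0.002, -0.001]
ft_force: [-10.2, -2.2, 12.5]
grip_width: 0.0083
[0.54490549 0.24165718 0.29020872] [-10.20665089  -2.23705004  12.46810746] [-0.39846389  1.62769627 -0.08965732]
```

The force points radially outward: the bar's true circle is about 2.4 mm higher than I assumed. I'm correcting z.

```bash
python3 -m jog '[{"grip":255,"travel":[0,0,0.25],"twist":0},{"grip":255,"travel":[0,0,0],"twist":0},{"grip":255,"travel":[0,0,0],"twist":0}]'
python3 -m jog '[{"grip":255,"travel":[1.66,-0.35,0.88],"twist":0},{"grip":255,"travel":[1.73,-0.36,0.74],"twist":0},{"grip":255,"travel":[0,0,0],"twist":0},{"grip":255,"travel":[0,0,0],"twist":0}]'
python3 - <<'E'
from h import *
o=get_obs();p=o['position'];print(p,o['ft_force'],o['moment'],o['joint_velocities'].round(3))
E
```

```text
time: 17.6
position: [0.5459, 0.2414, 0.2909]
tool_rot: [0.775, 0.633, -0.002, -0.0]
ft_force: [-4.4, -3.9, 4.1]
grip_width: 0.0092
time: 18.0
position: [0.5813, 0.2338, 0.3075]
tool_rot: [0.775, 0.632, -0.001, 0.001]
ft_force: [-4.5, -3.4, 4.4]
grip_width: 0.0087
[0.58130388 0.23377686 0.30751312] [-4.5485944  -3.42394546  4.36161985] [-0.72605994  0.76578281 -0.0982752 ] [ 0.004 -0.004  0.015  0.002 -0.002  0.001]
```

```bash
python3 -m jog '[{"grip":255,"travel":[1.79,-0.37,0.64],"twist":0},{"grip":255,"travel":[1.84,-0.39,0.45],"twist":0},{"grip":255,"travel":[1.3,-0.27,0.22],"twist":0},{"grip":255,"travel":[1.3,-0.27,0.14],"twist":0},{"grip":255,"travel":[0.6,-0.12,0.03],"twist":0},{"grip":255,"travel":[0.3,-0.06,0],"twist":0},{"grip":255,"travel":[0,0,0],"twist":0},{"grip":255,"travel":[0,0,0],"twist":0}]'
python3 - <<'E'
from h import *
o=get_obs();p=o['position'];print(p,o['ft_force'],o['moment'],o['grip_width'])
s=save('scene','s5.png');t=save('top','t5.png')
a=np.radians(-11.8);d=np.array([np.cos(a),np.sin(a),0]);y=np.array([-d[1],d[0],0])
M=np.array([.571,.2328,0]);H=M+.085*d
print('case corners scene',[proj('scene',M+i*.085*d+j*.13*y+[0,0,.09]) for i,j in((1,1),(1,-1),(-1,1),(-1,-1))])
for th in (80,85,90,95):
    th=np.radians(th);out=[]
    for j in(1,-1):
        for r in (.0,.17): # outer (label) face offset 5 mm
            out.append(proj('scene',H+j*.13*y-d*r*np.cos(th)+np.array([0,0,.095+r*np.sin(th)])+.005*(d*np.sin(th)+np.array([0,0,np.cos(th)]))))
    print(round(np.degrees(th)),out)
cv2.imwrite('pics/c5.png',cv2.resize(s[20:220,250:450],(600,600),interpolation=cv2.INTER_CUBIC)[:,:,::-1])
E
```

```text
time: 18.8
position: [0.6522, 0.2185, 0.3212]
tool_rot: [0.775, 0.632, -0.002, 0.001]
ft_force: [-2.3, -5.5, 0.8]
grip_width: 0.0085
[0.65223322 0.21849383 0.32117183] [-2.33693878 -5.53286174  0.76214716] [-0.9823696   0.52535187 -0.1142596 ] 0.008539789147139393
case corners scene [(383.4, 128.0), (325.0, 184.1), (337.2, 98.0), (278.1, 149.7)]
80 [(385.1, 127.6), (387.1, 80.0), (326.6, 184.0), (322.3, 138.7)]
85 [(385.1, 127.7), (391.8, 82.4), (326.6, 184.1), (327.1, 141.6)]
90 [(385.1, 127.8), (396.6, 85.2), (326.6, 184.1), (331.9, 144.9)]
95 [(385.1, 127.9), (401.2, 88.4), (326.5, 184.2), (336.7, 148.5)]
```

View pics/c5.png

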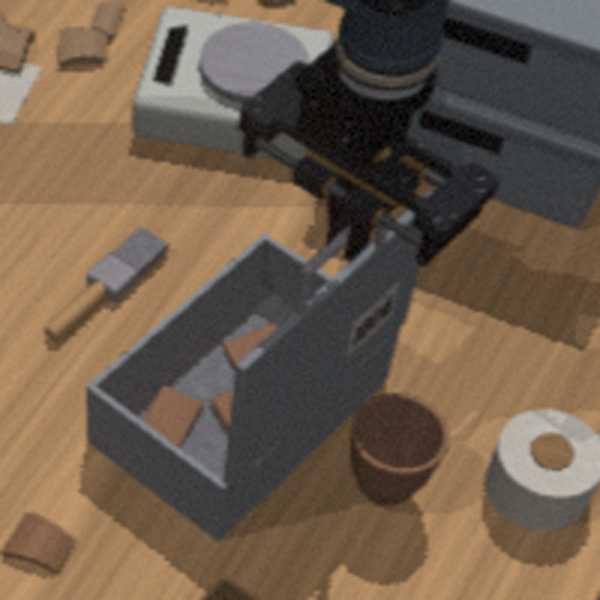

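The scene crop shows the lid upright, with its near top corner at px (332,143); the model gives (332,145) at 90° and (327,142) at 85°. Kinematics give 89.3°. I'll make a small trim and settle.

```bash
python3 -m jog '[{"grip":255,"travel":[0.15,-0.2,0],"twist":0},{"grip":255,"travel":[0,0,0],"twist":0},{"grip":255,"travel":[0,0,0],"twist":0},{"grip":255,"travel":[0,0,0],"twist":0},{"grip":255,"travel":[0,0,0],"twist":0},{"grip":255,"travel":[0,0,0],"twist":0},{"grip":255,"travel":[0,0,0],"twist":0},{"grip":255,"travel":[0,0,0],"twist":0}]'
python3 - <<'E'
from h import *
p0=get_obs()['position'];t=save('top','t6.png');camera('scene');o=get_obs();p=o['position']
print(p0,p,o['ft_force'],o['joint_velocities'].round(4),o['grip_width'])
d=np.array([.979,-.2045]);print('angle',90-np.degrees(np.arcsin((np.array([.6542,.2154])-p[:2])@d/.22)))
a=cv2.imread('pics/t0.png')[:,:,::-1];print('stand/scanner/jar/sherd patch diff',np.abs(t[130:250,340:430].astype(int)-a[130:250,340:430]).mean())
print('scanner px expect',proj('top',[.5405,-.2135,.151]),[np.round(r['at'],3) for r in search_frame('scanner','top')[:3]])
cv2.imwrite('pics/c6.png',cv2.resize(t,(784,588))[:,:,::-1])
E
```

```text
time: 19.7
position: [0.6532, 0.2182, 0.3213]
tool_rot: [0.775, 0.632, -0.001, -0.001]
ft_force: [-1.2, -3.2, -8.3]
grip_width: 0.009
[0.65322941 0.21816802 0.32133273] [0.65323401 0.21818594 0.32134263] [ -1.31743388  -2.06117666 -10.63550194] [-0.0001  0.0009 -0.0013 -0.0009  0.0001 -0.0006] 0.008776295535354616
angle 89.60532481568471
stand/scanner/jar/sherd patch diff 25.902067901234567
scanner px expect (381.4, 199.2) [array([ 0.534, -0.208,  0.133])]
```

View pics/c6.png

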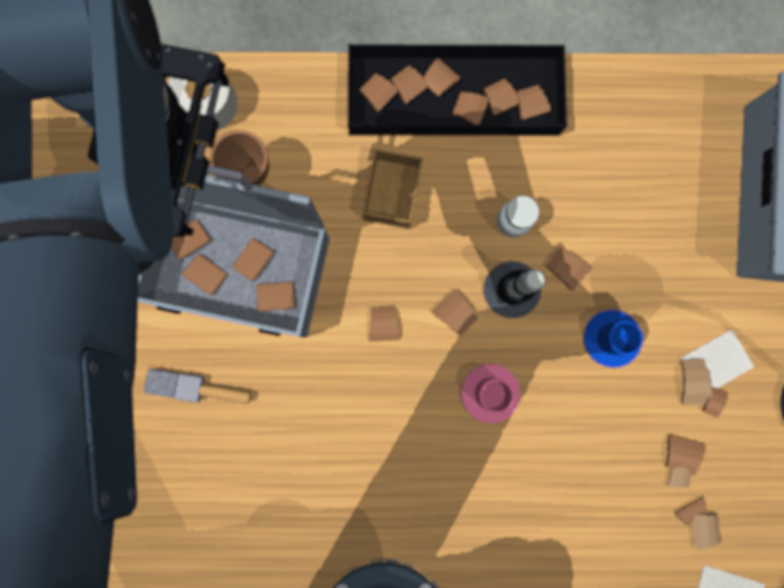

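The top view shows the scanner upright in the black stand, top at about (538,279) in the enlarged picture. The sherds, jar, box, brush and pot are where they were, and the lid is upright in the gripper and still. Handing in.

```bash
python3 -c "
from rig import *
print(hand_in())"
```

```text
the job is handed in; nothing more can be done
None
```

I carried out the whole task and handed it in at about 20 s of the 72 s allowed. No verdict came back, so this rests on my own checks.

- **Scan:** I held the scanner still for about 2 s, nose about 5 cm above the label. The wrist and scene views put it within a few mm of the label centre.
- **Return:** I lowered the scanner into the black stand and let go at the height where I had picked it up. Later wrist and top pictures show it standing there.
- **Lid:** The gripper still holds it upright and motionless. The arm's position gives 89.6°. A scene picture just before the last small trim gave about 87–90°, inside the ±6° allowed.
- **Lid path error:** On the way up, the force at the gripper rose to about 16 N because my arc was about 2.5 mm too low, and I corrected it. The last reading was still about 11 N, mostly vertical.
- **Other objects:** By eye in the last top view, the sherds, pot, brush, jar and box had not moved. A pixel comparison around the stand showed a large difference, which I put down to the arm's shadow, so it confirms nothing. The detector's last scanner position was about 8 mm from my own estimate.

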